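# Clear the setting plate and gauge its guide bar

## Robot

A 7-joint arm with a two-finger parallel gripper is mounted at the origin on a cart in front of the work surface, level with it; the furniture and walls round the work are solid. World frame = base frame: x ahead of the robot, y to its left, z up, the work surface at z = 0. Lengths are in m, angles in rad, forces in N, time in s.
With the tool pointing down it reaches from about 0.425 to 1.025 m from the base axis. Payload 9.4 kg.
Tool frame: the origin (TCP) lies on the centre line of the jaws, within the pads' length; the fingertips stand tcp_to_tips ahead of it and the grasp point (between the pads) lies 2 mm behind it (tcp_to_tips is the distance from the TCP to the fingertips, in m); z points along the fingers, y is the direction in which the jaws open and shut (so a half turn about z gives the same grasp; the last joint's range is limited). The gripper opens to 85 mm and grips with 20 to 120 N. Pads are 22 mm wide; open, the fingers measure 114 mm over their backs; the gripper's body (76 mm by 85 mm) begins 54 mm behind the grasp point. The pads swing forward as they close: fully open they stand 13 mm farther back than shut.
Start: joints at [-1.367, 0.599, -0.003, 1.599, 0.002, 0.943, -0.08], TCP at [0.201, 0.697, 0.248] pointing down, gripper open.
Joint ranges: [-2.57, 2.57], [-0.35, 1.97], [-1.29, 1.29], [0.11, 2.56], [-1.05, 4.19], [0.11, 1.86], [-2.63, 2.63]. Speed limits (rad/s): [2.22, 2.22, 3.01, 3.01, 3.14, 3.14, 3.14].

## Interface

Orientations are given as a unit quaternion [x, y, z, w].
In Python, from workcell import * gives the robot as it stands.
- The arm moves only by the shell command python3 -m inch 'ROWS' [FORCE]. ROWS is text: rows parted by semicolons, each of 7 numbers parted by spaces: the shift along the tool's x, y, z in cm, then the turn, a rotation vector about the tool's x, y, z in rad, then the closure, from 0 (fully open) to 1 (shut). In form: dx dy dz wx wy wz jaw; .... A call has 1 to 8 rows; each row is the pose to reach, as a shift and turn from the pose commanded when the call began, along the tool's axes at that moment; what a row does not reach only later rows make up. A row lasts 1/8 s, in which the tool goes at most 62.5 mm and 10.7 degrees, less where a joint would pass 70% of its speed; a pose out of reach is approached as far as the arm can. A call with a gripper value outside its range is refused whole. The fingers move at their own pace and stop on an object; FORCE is the grip in N (left out, the last holds). Time passes only in rows, so rows that repeat a pose let the fingers close. It gives the time, the measured TCP pose, the force and the opening at its end, in the units of the state.
- get_state(): the state, without advancing time (a new reading comes with each control period).
- camera(name): name is "side" or "top"; returns a dict with "image" (480x640x3 uint8, red, green, blue), "range_z" (480x640 float32, m along the optical axis (not along the pixel's ray), 0 where there is no reading), "mtx" (3x3 intrinsics, pixels), "k1" (the pictures are not rectified: a ray, as slopes to the right and down, at radius r is drawn at 1 + k1 r^2 times it, then the intrinsics apply), "T" (4x4, takes a point from camera to world coordinates). Camera axes: x right, y up, looking along -z (the intrinsics and any distortion apply to the point x, -y, -z); pixel columns grow to the right and rows downward; lengths in m; the calibration is good to about 2 mm. A picture is of the moment at which its call begins.
- sign_off(): hands the job in, once; it reports no verdict.
The state is a dict: "time_s": time; "qpos": joint angles; "joint_velocities": joint speeds; "effort": joint torques, N m; "eef_pos": TCP position; "tcp_rot": TCP orientation; "wrist_force": force on the tool from outside, world axes, zero at the start; "moment": the same for the moment, N m; "width": opening from 0.0 (shut) to 1.0 (fully open).
Only numpy, scipy, OpenCV 4.12 (cv2) and the standard library are available. Lean on these libraries where they do the work, as an engineer would, in place of code of your own. Each camera call takes 0.05 s, during which the arm holds its last target.

## Task

With the scraper block, sweep all the steel chips off the plate into the tray at its end, then stand the block back upright on the plywood tool board. Then take the bridge gauge and set it down gently on the cleared plate, its legs standing either side of the guide bar and its sprung foot resting on the bar, so that it reads the bar's height. Do not touch the chips with the gripper or knock over or shift the piston, ring sleeve or spray can.

Things in the scene. Friction and masses are not known exactly. Their poses are not given: they have to be found in the camera images.
- plate: Dark steel plate, 230 x 260 mm, top 40 mm above the bench, fixed. Origin on the bench under its centre; x away from the robot, y to its left, turned up to 7 degrees. A bright guide bar runs along all of y at x = 25 to 55 mm, its top 22 mm over the plate's. The chips lie before it (x = -115 to 25 mm, no lip), within 80 mm of the middle in y.
- bar_mid (a point): Middle of the guide bar's top face (plate x = +40 mm, y = 0, 62 mm above the bench).
- tray: Open aluminium chip tray, 270 mm (x) x 148 mm (y), rim 28 mm high, walls 3 mm, fixed. It stands against the plate's left or right (+y or -y) end, the tool board at the other; each centre is 205 mm from the plate's along the plate's y, axes parallel to the plate's. Origin on the bench under its centre.
- board: Plywood tool board, 190 mm (x) x 148 mm (y), 12 mm thick, fixed, at the end of the plate away from the tray. Scraper block and gauge stand on it at first, both about along x, about 85 mm apart in y. Origin on the bench under its centre.
- scraper_block: Scraper block, about 0.25 kg, upright: steel foot 160 (x) x 24 (y) x 30 mm high, whose long faces sweep; on it a wooden grip 110 mm long (x), 22 mm thick (y), from 30 to 90 mm above the underside, to be grasped across its 22 mm. Origin at the centre of the underside.
- gauge: Bridge gauge, 0.4 kg, two legs (16 mm in x, 44 in y, 76 mm clear between them in x), a beam 40 to 56 mm above the soles and on its middle a grey housing 44 mm (x) x 26 mm (y), 56 to 100 mm above the soles, dial on its -x face; grasp it across the 26 mm. A thin rod stands 9 mm out of its top and rises with the foot. Origin midway between the legs, level with the soles.
- gauge_foot (a joint): Reading: how far the sprung foot (a disc 18 mm across, midway between the legs) is pushed up, 0 to 0.03 m. 0: it hangs free, 6 mm above the level of the soles; 0.016: the legs stand on the plate and the foot rests on the guide bar. Weak spring, under 2.5 N.
- foot_tip (a point): Centre of the sprung foot's underside.
- chip_1: Curled steel chip (turning), loose, a C-shaped strip about 60 mm long, 9 mm wide and 8 mm high, 30 g, lying flat. Origin in the middle of it at its underside. The four chips are alike and lie anyhow on the open part of the plate.
- chip_2: Curled steel chip (turning), loose, a C-shaped strip about 60 mm long, 9 mm wide and 8 mm high, 30 g, lying flat. Origin in the middle of it at its underside. The four chips are alike and lie anyhow on the open part of the plate.
- chip_3: Curled steel chip (turning), loose, a C-shaped strip about 60 mm long, 9 mm wide and 8 mm high, 30 g, lying flat. Origin in the middle of it at its underside. The four chips are alike and lie anyhow on the open part of the plate.
- chip_4: Curled steel chip (turning), loose, a C-shaped strip about 60 mm long, 9 mm wide and 8 mm high, 30 g, lying flat. Origin in the middle of it at its underside. The four chips are alike and lie anyhow on the open part of the plate.
- piston: Bystander: aluminium piston standing behind the plate, 90 mm across, 64 mm high; origin under its centre.
- ring_sleeve: Bystander: hollow steel ring sleeve, 94 mm across, 42 mm high, standing to the right; origin under its centre.
- spray_can: Bystander: spray can, 67 mm across, 240 mm high, to the left; origin under its centre.
Mind the look-alikes: they are no part of the job. There is more than one size of the scraper_block; the job needs the larger.

How it is judged:
On the way, in this order (a step that is already met when the one before it is completed fails the run):
1. the scraper block is brought down upright onto the plate while chips still lie there (x of scraper_block in the frame of plate between -0.115 and 0.025 m and y of scraper_block in the frame of plate between -0.14 and 0.14 m and z of scraper_block in the frame of plate between 0.034 and 0.046 m and angle between scraper_block's own z axis and vertical below 0.15 rad and z of any of chip_1, chip_2, chip_3, chip_4 in the frame of plate above 0.036 m), for 0.1 s.
2. all four chips lie in the tray (x of chip_1 in the frame of tray between -0.132 and 0.132 m and y of chip_1 in the frame of tray between -0.072 and 0.072 m and z of each of chip_1, chip_2, chip_3, chip_4 in the frame of tray below 0.032 m and x of chip_2 in the frame of tray between -0.132 and 0.132 m and y of chip_2 in the frame of tray between -0.072 and 0.072 m and x of chip_3 in the frame of tray between -0.132 and 0.132 m and y of chip_3 in the frame of tray between -0.072 and 0.072 m and x of chip_4 in the frame of tray between -0.132 and 0.132 m and y of chip_4 in the frame of tray between -0.072 and 0.072 m), for 0.2 s.
3. the scraper block stands upright on the tool board again, released (x of scraper_block in the frame of board between -0.07 and 0.07 m and y of scraper_block in the frame of board between -0.07 and 0.07 m and z of scraper_block in the frame of board between 0.008 and 0.016 m and angle between scraper_block's own z axis and vertical below 0.1 rad and contact force between the fingers and scraper_block below 0.1 N and linear speed of scraper_block below 0.02 m/s), for 0.2 s.
4. the gauge stands on the plate astride the guide bar, its foot on the bar, released (z of gauge in the frame of plate between 0.037 and 0.043 m and angle between gauge's own z axis and vertical below 0.05 rad and x of foot_tip in the frame of plate between 0.026 and 0.054 m and y of foot_tip in the frame of plate between -0.12 and 0.12 m and value of joint gauge_foot between 0.013 and 0.019 m and contact force between the fingers and gauge below 0.1 N and linear speed of gauge below 0.02 m/s), for 0.2 s.
At the end, for the whole second after the job is handed in: Chips in the tray (under 32 mm up); block upright (0.1 rad), still, on the board, centres within 70 mm in x and y; gauge level (0.05 rad), still, soles on the plate (3 mm), foot within 14 mm of the bar's centre line and 10 mm inside its ends, reading 13 to 19 mm; neither held (all of step 2 and all of step 3 and all of step 4); the robot touches nothing.
It fails at once if the gripper or arm touches a chip (contact force between any of the fingers, the arm and chip_1 above 0.5 N or contact force between any of the fingers, the arm and chip_2 above 0.5 N or contact force between any of the fingers, the arm and chip_3 above 0.5 N or contact force between any of the fingers, the arm and chip_4 above 0.5 N).
It fails at once if the gauge is slammed or pressed onto the plate with more than 70 N (contact force between gauge and plate above 70 N).
It fails at once if the piston, ring sleeve or spray can is shifted more than 20 mm or tipped (distance of any of piston, ring_sleeve, spray_can from where it was at the start of the episode above 0.02 m or angle between any of piston, ring_sleeve, spray_can's own z axis and vertical above 0.3 rad).
It also fails if it takes over 64 s, if anything falls off the work surface, if the arm or the gripper's body presses on something with over 40 N, if the wrist force passes 120 N, or if a joint passes its speed limit or range.

## Working session

There is one attempt and no reset: what is moved stays moved. The work goes in short steps, Python scripts to look and compute and a shell command to move; the robot and the scene stay as the last step left them, time stands still between calls to the robot, and variables do not carry over. Pictures are saved under pics/ and viewed, and the job is handed in when it is done.

```bash
mkdir -p pics; ls
python3 - <<'E'
from workcell import *
import cv2
s=get_state();print(s)
for n in("side","top"):
    c=camera(n);cv2.imwrite(f"pics/{n}0.png",c["image"][:,:,::-1]);print(n,c["mtx"],c["k1"],c["T"])
E
```

```text
pics
{'time_s': 0.0, 'qpos': array([-1.36668605,  0.60012517, -0.00256107,  1.60011354,  0.00180648,
        0.94293037, -0.07977396]), 'joint_velocities': array([-1.50382014e-03, -2.68675597e-04, -6.10512096e-04, -1.46000567e-03,
       -5.94731951e-05,  1.30140796e-05,  5.83053551e-04]), 'effort': array([ 3.06091197e-04, -7.76431203e+01,  1.56440455e+00, -2.58022642e+01,
        1.22751697e-02,  8.48270516e-03, -3.20984600e-05]), 'eef_pos': array([0.20080345, 0.69617259, 0.24742249]), 'tcp_rot': array([ 1.39893213e-01,  9.90166284e-01, -7.86048402e-04, -4.06998629e-05]), 'wrist_force': array([-0.32620727, -0.12074227, -0.03178793]), 'moment': array([ 0.04336165, -0.02715637, -0.05410387]), 'width': 1.0032924319977135}
side [[445.47007297   0.         326.41887367]
 [  0.         445.47007297 241.77416223]
 [  0.           0.           1.        ]] -0.06365345373657681 [[ 0.99882203  0.04277748 -0.02290491  0.50972314]
 [-0.04251115  0.5438437  -0.83810908 -1.0879767 ]
 [-0.0233955   0.83809553  0.54502159  0.79771425]
 [ 0.          0.          0.          1.        ]]
top [[500.01469402   0.         313.62525147]
 [  0.         500.01469402 242.67389295]
 [  0.           0.           1.        ]] -0.049000438539305816 [[-0.00681991  0.98603719 -0.16638555  0.3624384 ]
 [-0.99997455 -0.00637625  0.00320052  0.03529605]
 [ 0.00209491  0.16640315  0.98605558  1.31021313]
 [ 0.          0.          0.          1.        ]]
```

View pics/side0.png

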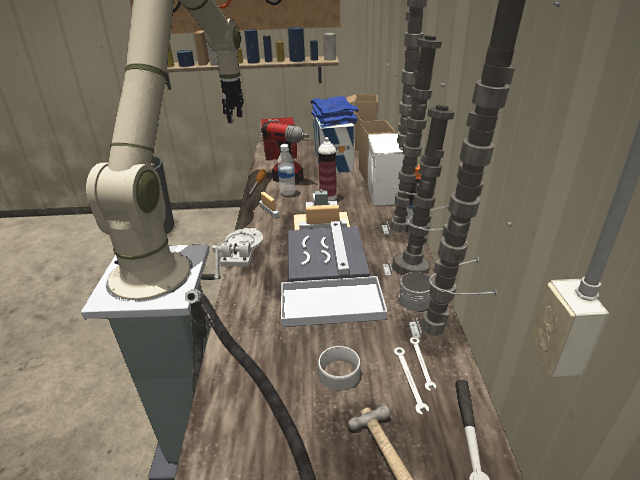

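View pics/top0.png

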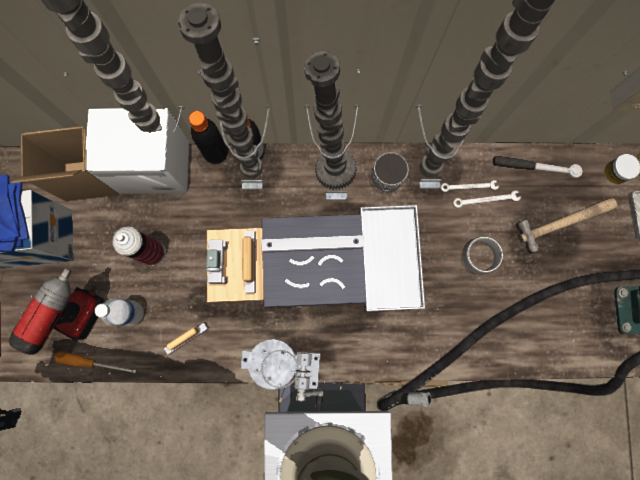

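The top picture shows the plate centred about (313,260), the tray right of it at (392,258), and the board left at (235,265). The block is at (249,263), the gauge at (215,262), and the small look-alike at (185,338). Next I'll enlarge it and measure.

```bash
cat > h.py <<'E'
from workcell import *
import numpy as np, cv2
def pix2w(c,uv,z):
    K=c["mtx"];k=c["k1"]
    p=cv2.undistortPoints(np.array([[uv]],float),K,np.array([k,0,0,0.])).ravel()
    d=c["T"][:3,:3]@np.array([p[0],-p[1],-1.]);o=c["T"][:3,3]
    return o+d*(z-o[2])/d[2]
def w2pix(c,P):
    T=c["T"];q=T[:3,:3].T@(np.asarray(P,float)-T[:3,3]);x,y=q[0]/-q[2],-q[1]/-q[2]
    f=1+c["k1"]*(x*x+y*y);K=c["mtx"];return K[0,0]*x*f+K[0,2],K[1,1]*y*f+K[1,2]
def cloud(c):
    K=c["mtx"];v,u=np.mgrid[0:480,0:640];uv=np.stack([u,v],-1).reshape(-1,1,2).astype(float)
    p=cv2.undistortPoints(uv,K,np.array([c["k1"],0,0,0.])).reshape(480,640,2)
    z=c["range_z"];q=np.stack([p[...,0]*z,-p[...,1]*z,-z],-1)
    w=q@c["T"][:3,:3].T+c["T"][:3,3];w[z==0]=np.nan;return w
def crop(c,name,x0,y0,x1,y1,s):
    im=c["image"][y0:y1,x0:x1,::-1];im=cv2.resize(im,None,fx=s,fy=s,interpolation=cv2.INTER_CUBIC);cv2.imwrite(name,im)
E
python3 - <<'E'
from h import *
c=camera("top");crop(c,"pics/t1.png",140,190,440,370,2.6)
crop(camera("side"),"pics/s1.png",240,130,400,330,3)
w=cloud(c)
# height map
m=np.nan_to_num(w[...,2])
cv2.imwrite("pics/hm.png",cv2.resize((np.clip(m,0,.125)*2000).astype(np.uint8)[190:370,140:440],None,fx=2.6,fy=2.6,interpolation=cv2.INTER_NEAREST))
np.save("w.npy",w)
E
```

```text
(no output)
```

View pics/t1.png

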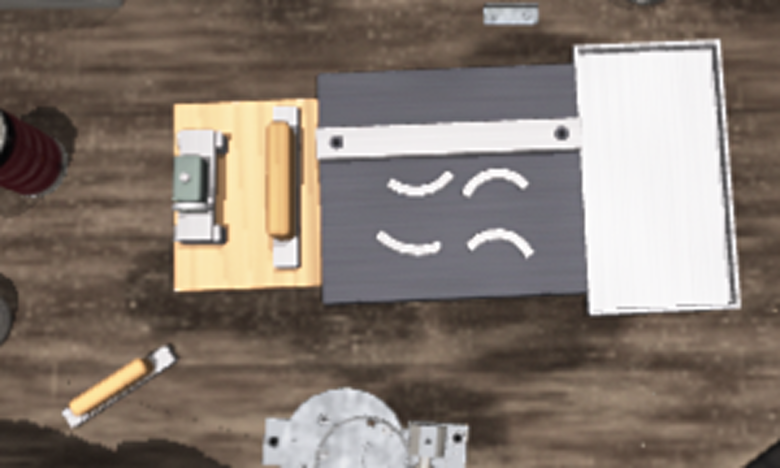

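View pics/hm.png

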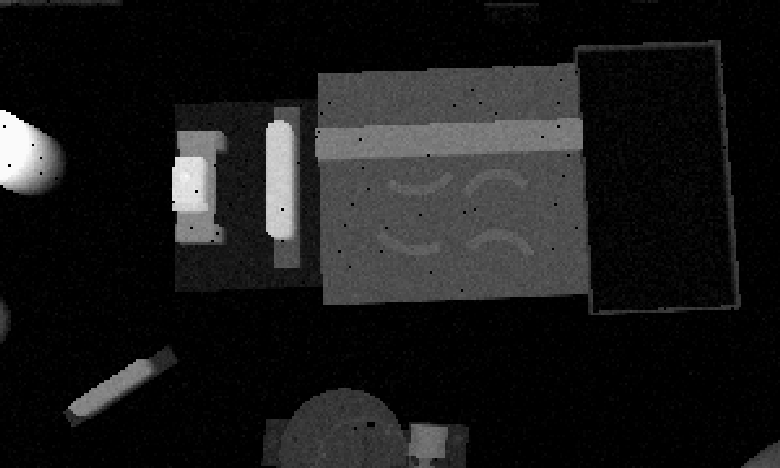

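View pics/s1.png

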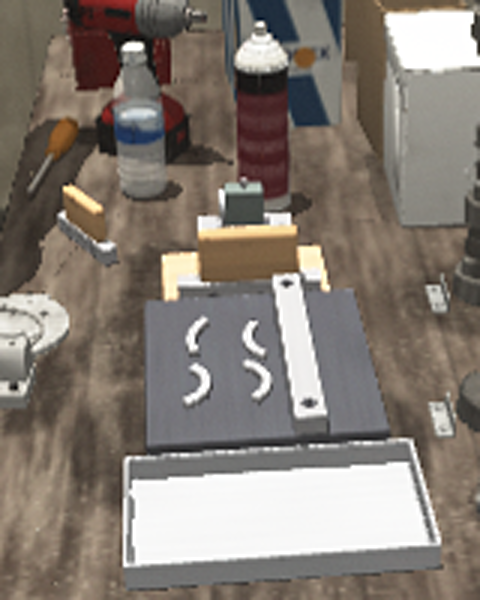

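Run:
```python
from h import *
w=np.load("w.npy");v,u=np.mgrid[0:480,0:640]
roi=lambda x0,y0,x1,y1:(u>=140+x0/2.6)&(u<=140+x1/2.6)&(v>=190+y0/2.6)&(v<=190+y1/2.6)
def rect(n,box,zl,zh):
    m=roi(*box)&(w[...,2]>zl)&(w[...,2]<zh)
    P=w[m];r=cv2.minAreaRect((P[:,:2]*1000).astype(np.float32));print(n,m.sum(),"c",np.round(r[0],1),"size",np.round(r[1],1),"ang",round(r[2],2),"medz",np.round(np.median(P[:,2])*1000,1))
rect("plate",(300,50,600,315),.032,.07)
rect("bar",(310,110,590,165),.055,.068)
rect("grip",(260,90,310,275),.085,.12)
rect("foot",(260,90,315,275),.030,.06)
rect("housing",(165,120,235,250),.1,.125)
rect("beam",(165,120,235,250),.06,.075)
rect("board",(165,90,325,300),.006,.022)
rect("tray",(570,30,750,330),.02,.032)
rect("small",(50,330,190,440),.05,.08)
rect("can",(-60,60,70,210),.1,.28)
c=camera("top")
for n,p,z in[("plateTL",(318,73),.04),("TR",(575,65),.04),("BL",(323,304),.04),("BR",(588,294),.04),("hole1",(336,142),.062),("hole2",(561,133),.062),
 ("gripTop",(279,122),.102),("gripBot",(281,240),.102),("blkTop",(287,107),.042),("blkBot",(287,268),.042),("bdTL",(174,103),.012),("bdBL",(174,291),.012),("bdBR",(320,286),.012),("trTR",(719,40),.028),("trBR",(740,306),.028),("house",(190,180),.112)]:
    q=pix2w(c,(140+p[0]/2.6,190+p[1]/2.6),z);print(n,np.round(q*1000,1))
# chips
for b in[(380,165,460,200),(460,160,530,200),(370,225,445,260),(465,220,540,262)]:
    m=roi(*b)&(w[...,2]>.0445)&(w[...,2]<.055);P=w[m];print(len(P),np.round(P[:,:2].min(0)*1000),np.round(P[:,:2].max(0)*1000))
```

```text
plate 8954 c [530.8  32.2] size [237.6 263.2] ang 1.93 medz 39.8
bar 1212 c [573.5  35.1] size [ 31.  260.2] ang 1.89 medz 61.0
grip 435 c [530.6 196.5] size [109.7  22.9] ang 1.1 medz 99.6
foot 263 c [529.8 185.9] size [158.3  43.4] ang 0.78 medz 40.5
housing 231 c [524.4 280.3] size [48.7 27.5] ang 0.01 medz 110.6
beam 356 c [528.1 280.6] size [ 39.  107.3] ang 89.53 medz 67.2
board 2457 c [523.1 241.2] size [205.6 151.3] ang 1.86 medz 11.3
tray 445 c [ 541.  -171.8] size [271.2 149.4] ang 1.95 medz 26.7
small 239 c [335.1 358. ] size [16.7 81.2] ang 32.47 medz 65.1
can 971 c [558.7 450.7] size [54.4 68.2] ang 89.0 medz 200.3
plateTL [642.5 164.1  40. ]
TR [649. -93.  40.]
BL [413.1 157.   40. ]
BR [ 421.  -100.6   40. ]
hole1 [568.8 143.6  62. ]
hole2 [576.3 -75.6  62. ]
gripTop [581.7 194.2 102. ]
gripBot [470.1 190.7 102. ]
blkTop [607.7 194.4  42. ]
blkBot [448.1 192.2  42. ]
bdTL [618.4 313.6  12. ]
bdBL [427.8 308.3  12. ]
bdBR [432.  162.8  12. ]
trTR [ 676.9 -241.4   28. ]
trBR [ 408.6 -251.2   28. ]
house [525.6 275.1 112. ]
87 [518.  33.] [547.  94.]
91 [518. -41.] [549.  23.]
90 [457.  46.] [488. 104.]
108 [454. -48.] [490.  18.]
```

```bash
cat >> h.py <<'E'
from scipy.spatial.transform import Rotation as Ro
PC=np.array([.5328,.0332]);YAW=.0335
def pl2w(x,y):
    c,s=np.cos(YAW),np.sin(YAW);return PC+np.array([c*x-s*y,s*x+c*y])
def w2pl(p):
    c,s=np.cos(YAW),np.sin(YAW);d=np.asarray(p[:2])-PC;return np.array([c*d[0]+s*d[1],-s*d[0]+c*d[1]])
def down(yaw): # tool y at yaw+90deg in world, z down, x toward -x
    c,s=np.cos(yaw),np.sin(yaw);return Ro.from_matrix(np.array([[-c,-s,0],[-s,c,0],[0,0,-1]]))
def go(p,yaw=YAW,s=None):
    s=s or get_state();R=Ro.from_quat(s["tcp_rot"]);print("at",np.round(s["eef_pos"],4),"t",s["time_s"])
    print("shift cm",np.round(100*R.inv().apply(np.array(p)-s["eef_pos"]),2),"rot",np.round((R.inv()*down(yaw)).as_rotvec(),4))
E
python3 - <<'E'
import workcell;print([n for n in dir(workcell) if n[0]!='_'])
from h import *
try: print(tcp_to_tips)
except Exception as e: print(e)
w=np.load("w.npy")
for r in (130,150,180,210,230):
    row=w[int(190+r/2.6)]
    print(r,[tuple(np.round(row[i]*1000).astype(int)) for i in range(240,258)])
E
```

```text
['IKError', 'camera', 'get_state', 'sign_off', 'tcp_to_tips']
0.017
130 [(np.int64(590), np.int64(225), np.int64(12)), (np.int64(590), np.int64(223), np.int64(12)), (np.int64(575), np.int64(208), np.int64(96)), (np.int64(574), np.int64(204), np.int64(103)), (np.int64(575), np.int64(203), np.int64(99)), (np.int64(573), np.int64(199), np.int64(105)), (np.int64(575), np.int64(198), np.int64(98)), (np.int64(574), np.int64(195), np.int64(101)), (np.int64(575), np.int64(193), np.int64(98)), (np.int64(575), np.int64(190), np.int64(98)), (np.int64(575), np.int64(188), np.int64(99)), (np.int64(577), np.int64(187), np.int64(87)), (np.int64(580), np.int64(186), np.int64(70)), (np.int64(585), np.int64(188), np.int64(39)), (np.int64(586), np.int64(186), np.int64(35)), (np.int64(589), np.int64(185), np.int64(15)), (np.int64(589), np.int64(183), np.int64(14)), (np.int64(589), np.int64(180), np.int64(15))]
150 [(np.int64(571), np.int64(225), np.int64(14)), (np.int64(572), np.int64(223), np.int64(6)), (np.int64(557), np.int64(207), np.int64(100)), (np.int64(557), np.int64(205), np.int64(101)), (np.in
[... 2617 characters left out ...]
64(480), np.int64(201), np.int64(103)), (np.int64(481), np.int64(199), np.int64(100)), (np.int64(481), np.int64(196), np.int64(101)), (np.int64(481), np.int64(194), np.int64(99)), (np.int64(480), np.int64(191), np.int64(103)), (np.int64(481), np.int64(189), np.int64(98)), (np.int64(480), np.int64(186), np.int64(102)), (np.int64(482), np.int64(185), np.int64(89)), (np.int64(483), np.int64(185), np.int64(73)), (np.int64(486), np.int64(185), np.int64(49)), (np.int64(487), np.int64(184), np.int64(34)), (np.int64(489), np.int64(184), np.int64(11)), (np.int64(490), np.int64(182), np.int64(9)), (np.int64(489), np.int64(179), np.int64(13))]<stdin>:8: RuntimeWarning: invalid value encountered in cast
```

Run:
```python
from h import *
go([.529,.197,.20],.028)
```

```text
at [0.2009 0.6964 0.2479] t 0.25
shift cm [-45.36 -38.89   4.82] rot [-0.0007  0.     -0.3088]
```

```bash
python3 -m inch '-4 -3.4 0.3 0 0 -0.03 0; -8 -6.9 0.8 0 0 -0.06 0; -12 -10.3 1.2 0 0 -0.1 0; -16 -13.7 1.6 0 0 -0.14 0; -20 -17.1 2 0 0 -0.18 0; -24 -20.6 2.4 0 0 -0.22 0; -28 -24 2.8 0 0 -0.26 0; -32 -27.4 3.2 0 0 -0.308 0' 40
python3 - <<'E'
from h import *
go([.529,.197,.20],.028)
E
```

```text
time_s: 1.25
eef_pos: [0.4333, 0.3432, 0.2163]
tcp_rot: [-0.014, 1.0, 0.0, 0.0]
wrist_force: [1.2, -0.1, 1.1]
width: 1.0
at [0.4333 0.3432 0.2163] t 1.25
shift cm [ -9.14 -14.89   1.63] rot [0.0002 0.0004 0.0008]
```

```bash
python3 -m inch '-3 -4.5 0.3 0 0 0 0; -6 -9 0.8 0 0 0 0; -9.1 -13.5 1.6 0 0 0 0; -9.14 -14.9 2 0 0 0 0; -9.14 -14.9 2 0 0 0 0' 40
python3 - <<'E'
from h import *
go([.529,.197,.075],.028)
c=camera("top");crop(c,"pics/t2.png",180,200,330,320,5)
E
```

```text
time_s: 1.88
eef_pos: [0.5275, 0.1972, 0.196]
tcp_rot: [-0.013, 1.0, -0.0, -0.001]
wrist_force: [-0.2, 0.5, 0.3]
width: 1.001
at [0.5275 0.1972 0.196 ] t 1.875
shift cm [-0.16 -0.02 12.1 ] rot [-0.0005 -0.001  -0.0027]
```

View pics/t2.png

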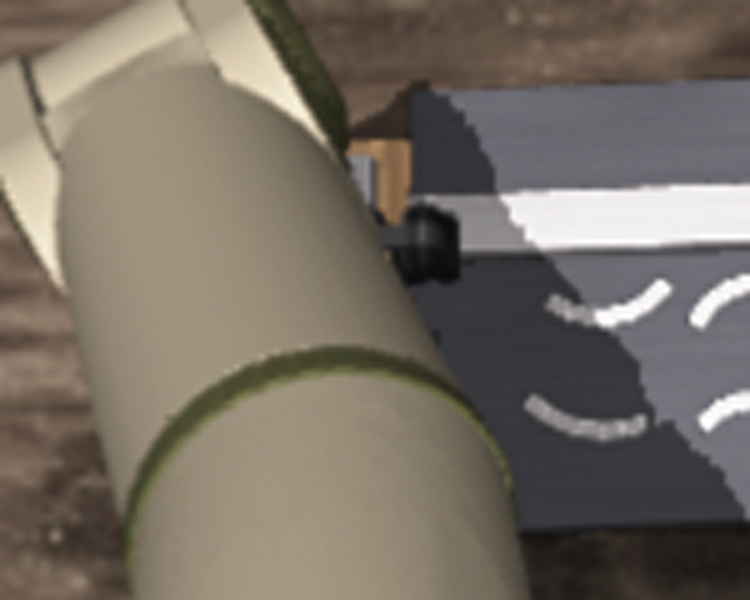

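```bash
python3 -m inch '-0.15 0 2 0 0 0 0.4; -0.15 0 4 0 0 0 0.4; -0.15 0 6 0 0 0 0.4; -0.15 0 8.5 0 0 0 0.4; -0.15 0 11 0 0 0 0.4; -0.15 0 12.1 0 0 0 0.4; -0.15 0 12.1 0 0 0 0.4' 40;  python3 - <<'E'
from h import *
go([.529,.197,.075],.028)
c=camera("side");crop(c,"pics/s2.png",270,170,390,260,6)
E
```

```text
time_s: 2.8
eef_pos: [0.5288, 0.1994, 0.075]
tcp_rot: [-0.015, 1.0, 0.0, -0.0]
wrist_force: [-0.2, -0.0, -0.3]
width: 0.601
at [0.5288 0.1994 0.075 ] t 2.8
shift cm [-0.02 -0.24  0.  ] rot [ 0.     -0.0009  0.001 ]
```

View pics/s2.png

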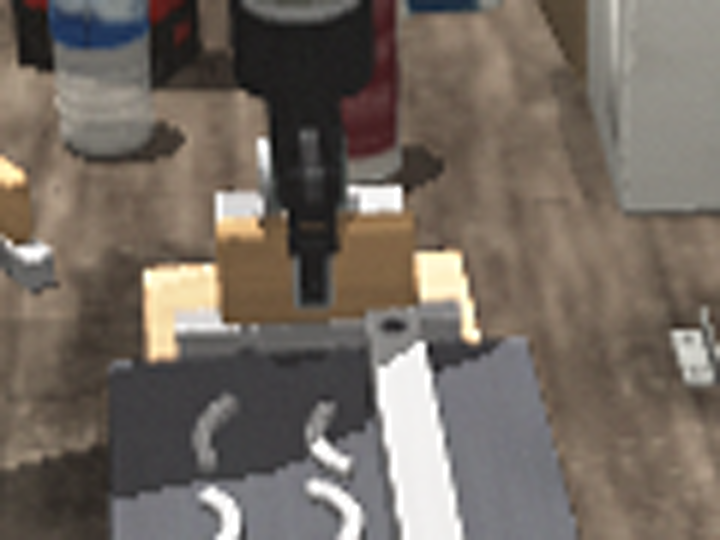

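The side crop shows the near finger at (313,270), centred on the wooden grip (220 to 413) and clear of the gauge. Next I close the jaws.

```bash
python3 -m inch '0 -0.2 0 0 0 0 0.5; 0 -0.2 0 0 0 0 0.7; 0 -0.2 0 0 0 0 1; 0 -0.2 0 0 0 0 1; 0 -0.2 0 0 0 0 1; 0 -0.2 0 0 0 0 1' 60; python3 -m inch '0 0 -1 0 0 0 1; 0 0 -2.5 0 0 0 1; 0 0 -4 0 0 0 1; 0 0 -5 0 0 0 1;0 0 -5 0 0 0 1;0 0 -5 0 0 0 1'
python3 - <<'E'
from h import *
p=pl2w(-.057,.106);go([*p,.125],YAW)
c=camera("side");crop(c,"pics/s3.png",260,150,390,260,6)
E
```

```text
time_s: 3.6
eef_pos: [0.5299, 0.1963, 0.0761]
tcp_rot: [-0.013, 1.0, 0.0, 0.001]
wrist_force: [-0.8, 0.5, 5.9]
width: 0.247
time_s: 4.35
eef_pos: [0.5293, 0.1962, 0.1251]
tcp_rot: [-0.014, 1.0, -0.0, -0.0]
wrist_force: [1.0, 0.2, -3.4]
width: 0.253
at [0.5293 0.1962 0.1251] t 4.35
shift cm [ 5.86 -5.74  0.01] rot [-0.0001 -0.0002 -0.0062]
```

View pics/s3.png

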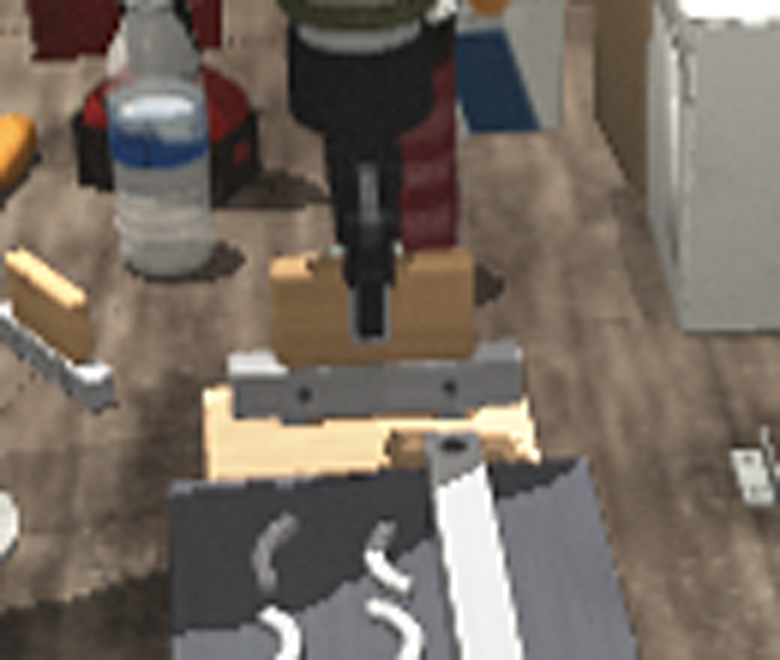

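```bash
python3 -m inch '1.5 0 -1.5 0 0 -0.006 1; 3.5 -1 -1.5 0 0 -0.006 1; 5.5 -3 -1.5 0 0 -0.006 1; 6.05 -5 -1.5 0 0 -0.006 1; 6.05 -5.74 -1.2 0 0 -0.006 1; 6.05 -5.74 0 0 0 -0.006 1; 6.05 -5.74 0.8 0 0 -0.006 1; 6.05 -5.74 0.8 0 0 -0.006 1'
python3 - <<'E'
from h import *
p=pl2w(-.059,.106);go([*p,.104],YAW)
c=camera("side");crop(c,"pics/s4.png",270,160,390,260,6)
c=camera("top");crop(c,"pics/t4.png",230,200,380,320,5)
E
```

```text
time_s: 5.4
eef_pos: [0.4703, 0.1377, 0.1162]
tcp_rot: [-0.017, 1.0, -0.0, -0.001]
wrist_force: [0.4, 0.1, -2.8]
width: 0.255
at [0.4703 0.1377 0.1162] t 5.4
shift cm [ 0.   -0.05  1.22] rot [-0.0004 -0.0017  0.0005]
```

View pics/s4.png

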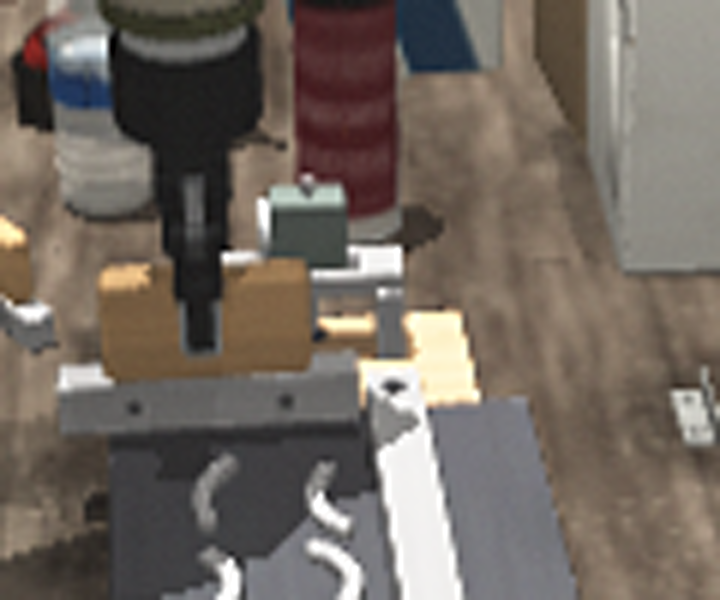

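View pics/t4.png

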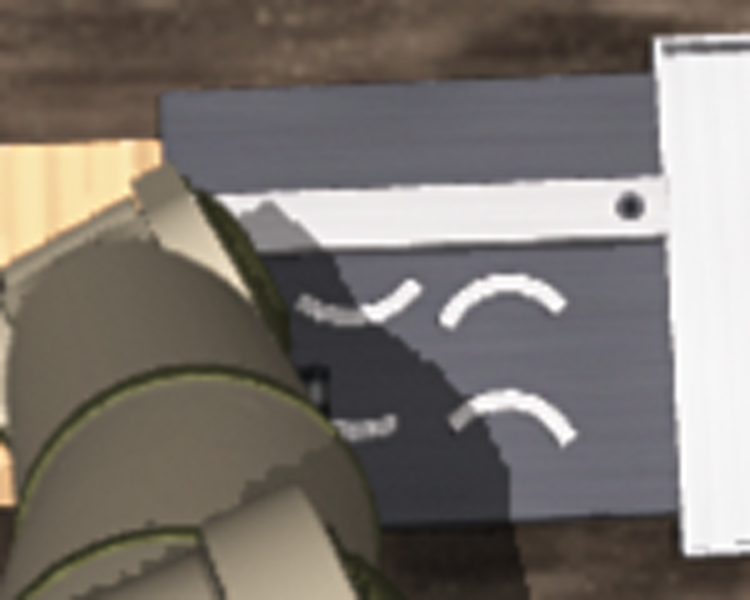

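Run:
```python
from h import *
c=camera("side")
f=lambda p,z:pix2w(c,(270+(p[0]+.5)/6-.5,160+(p[1]+.5)/6-.5),z)
for n,p,z in[("R top",(357,378),.082),("L top",(60,392),.082),("R bot",(357,428),.052),("L bot",(60,433),.052),("barfront",(387,530),.062)]:
    q=f(p,z);print(n,np.round(q,4),np.round(w2pl(q),4))
```

```text
R top [0.5529 0.123  0.082 ] [0.0231 0.089 ]
L top [0.3968 0.1214 0.082 ] [-0.1329  0.0927]
R bot [0.5522 0.1216 0.052 ] [0.0224 0.0877]
L bot [0.3941 0.1293 0.052 ] [-0.1354  0.1007]
barfront [0.5619 0.0082 0.062 ] [ 0.0282 -0.026 ]
```

```bash
python3 -m inch '0 -0.05 0.6 0 0 0 1; 0 -0.05 1.0 0 0 0 1; 0 -0.05 1.2 0 0 0 1; 0 -0.05 1.2 0 0 0 1'
python3 - <<'E'
from h import *
go([*pl2w(-.059,-.14),.104],YAW)
E
```

```text
time_s: 6.05
eef_pos: [0.4705, 0.1367, 0.1051]
tcp_rot: [-0.017, 1.0, -0.0, -0.0]
wrist_force: [-0.2, -0.0, -3.0]
width: 0.253
at [0.4705 0.1367 0.1051] t 6.05
shift cm [ 1.000e-02 -2.456e+01  1.100e-01] rot [-0.0001 -0.0003 -0.0002]
```

```bash
python3 -m inch '0 0 0.12 0 0 0 1; 0 0 0.2 0 0 0 1;0 0 0.2 0 0 0 1'
python3 - <<'E'
from h import *
go([*pl2w(-.059,-.14),.104],YAW)
E
```

```text
time_s: 6.42
eef_pos: [0.4706, 0.1368, 0.1041]
tcp_rot: [-0.017, 1.0, 0.0, 0.0]
wrist_force: [-2.3, 0.1, 9.6]
width: 0.25
at [0.4706 0.1368 0.1041] t 6.425
shift cm [  0.03 -24.56   0.  ] rot [ 0.0002  0.0009 -0.0003]
```

```bash
python3 -m inch '0 -0.7 -0.03 0 0 0 1; 0 -2 -0.03 0 0 0 1; 0 -3.5 -0.03 0 0 0 1; 0 -5 -0.03 0 0 0 1; 0 -6.5 -0.03 0 0 0 1; 0 -8 -0.03 0 0 0 1; 0 -9.5 -0.03 0 0 0 1; 0 -11 -0.03 0 0 0 1'
python3 - <<'E'
from h import *
go([*pl2w(-.059,-.14),.104],YAW)
c=camera("side");crop(c,"pics/s5.png",260,170,400,330,4)
E
```

```text
time_s: 7.42
eef_pos: [0.475, 0.0268, 0.1041]
tcp_rot: [-0.017, 1.0, 0.001, 0.001]
wrist_force: [0.7, 6.4, 6.3]
width: 0.251
at [0.475  0.0268 0.1041] t 7.425
shift cm [ 1.000e-01 -1.356e+01 -1.000e-02] rot [0.0012 0.0022 0.0003]
```

View pics/s5.png

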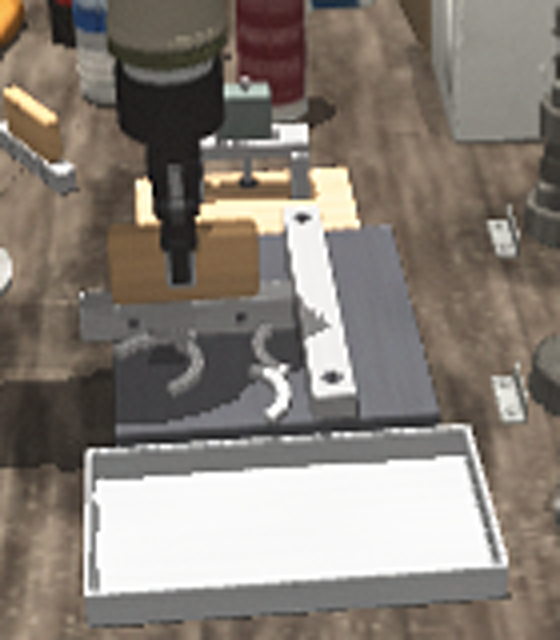

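Run:
```python
from h import *
c=camera("side");crop(c,"pics/s6.png",275,230,355,285,9)
c=camera("top");crop(c,"pics/t6.png",230,200,430,320,4)
```

```text
(no output)
```

View pics/s6.png

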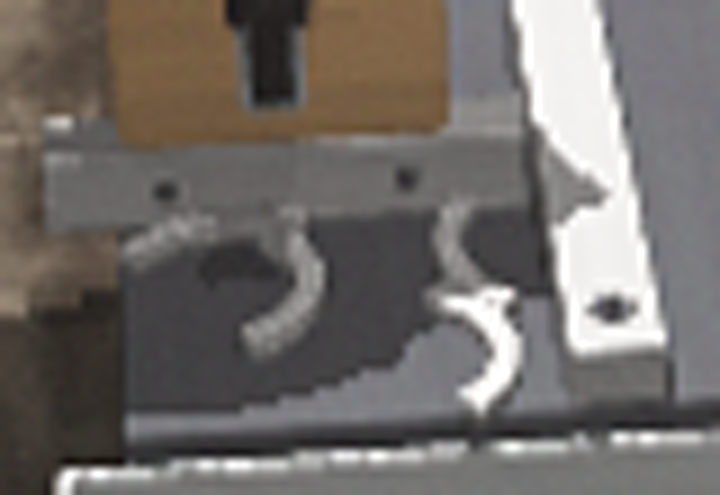

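View pics/t6.png

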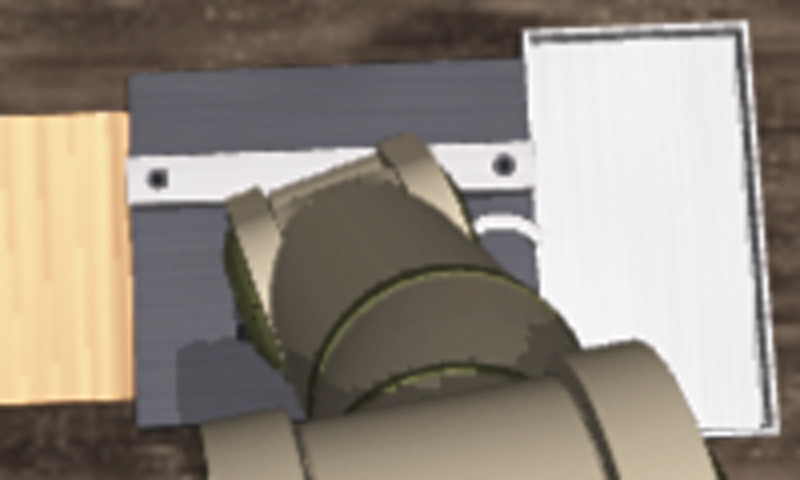

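```bash
python3 -m inch '0.1 -0.2 0 0 0 -0.04 1; 0.2 -0.5 0 0 0 -0.08 1; 0.25 -0.9 0 0 0 -0.12 1; 0.25 -1.3 0 0 0 -0.15 1; 0.25 -1.8 0 0 0 -0.15 1; 0.25 -2.3 0 0 0 -0.15 1'
python3 - <<'E'
from h import *
go([*pl2w(-.06,-.14),.104],YAW)
c=camera("side");crop(c,"pics/s7.png",275,230,365,290,8)
E
```

```text
time_s: 8.32
eef_pos: [0.4732, 0.004, 0.1041]
tcp_rot: [-0.092, 0.996, 0.001, 0.001]
wrist_force: [-0.2, 7.2, 8.4]
width: 0.249
at [0.4732 0.004  0.1041] t 8.325
shift cm [  1.63 -11.17  -0.  ] rot [0.001  0.0022 0.1503]
```

View pics/s7.png

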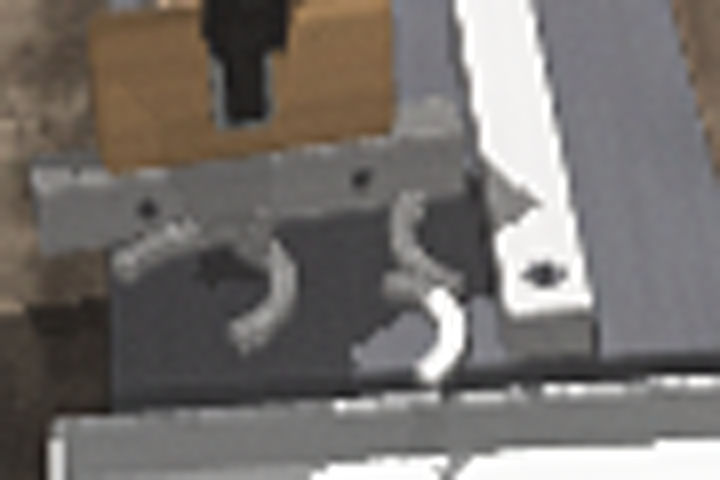

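```bash
python3 -m inch '0.12 -0.8 0 0 0 0 1; 0.25 -1.6 0 0 0 0 1; 0.37 -2.4 0 0 0 0 1; 0.5 -3.2 0 0 0 0 1; 0.61 -4 0 0 0 0 1'
python3 - <<'E'
from h import *
go([*pl2w(-.06,-.14),.104],YAW)
c=camera("side");crop(c,"pics/s8.png",265,230,365,300,8)
E
```

```text
time_s: 9.0
eef_pos: [0.4743, -0.0365, 0.1041]
tcp_rot: [-0.092, 0.996, 0.0, 0.001]
wrist_force: [0.2, 6.1, 7.1]
width: 0.253
at [ 0.4743 -0.0365  0.1041] t 9.0
shift cm [ 1.01 -7.16  0.  ] rot [0.0008 0.002  0.1503]
```

View pics/s8.png

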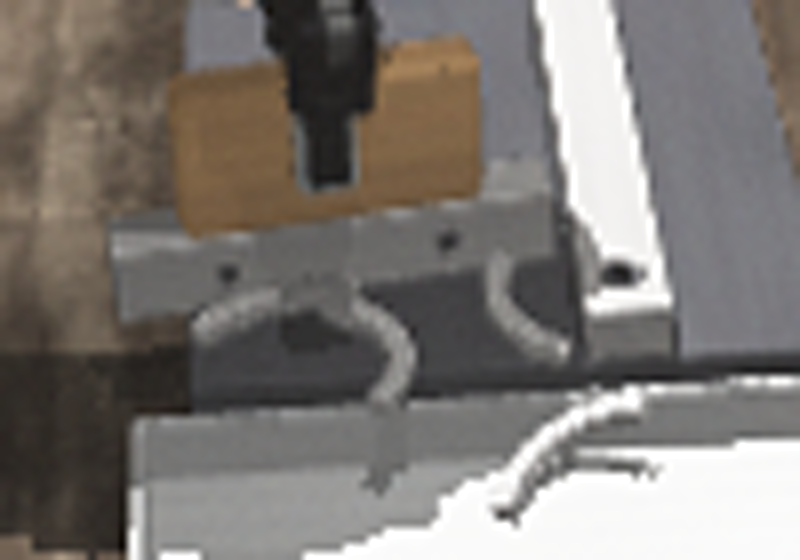

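```bash
python3 -m inch '0.12 -0.8 0 0 0 0 1; 0.25 -1.6 0 0 0 0 1; 0.37 -2.4 0 0 0 0 1; 0.45 -3 0 0 0 0 1; 0.52 -3.5 0 0 0 0 1'
python3 - <<'E'
from h import *
go([*pl2w(-.06,-.14),.104],YAW)
c=camera("side");crop(c,"pics/s9.png",265,230,365,300,8)
E
```

```text
time_s: 9.68
eef_pos: [0.4754, -0.0719, 0.1041]
tcp_rot: [-0.092, 0.996, 0.0, 0.001]
wrist_force: [-0.0, 6.8, 8.7]
width: 0.252
at [ 0.4754 -0.0719  0.1041] t 9.675
shift cm [ 0.47 -3.66  0.01] rot [0.0007 0.0017 0.1502]
```

View pics/s9.png

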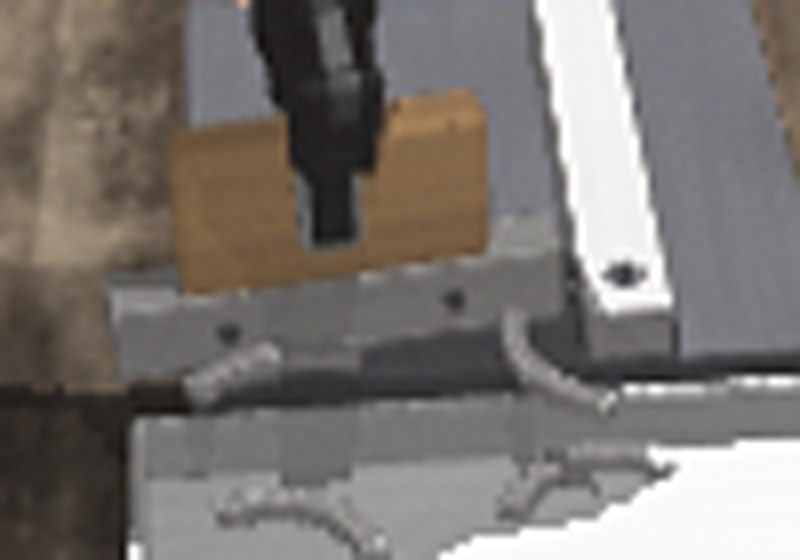

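```bash
python3 -m inch '0.12 -0.8 0 0 0 0 1; 0.25 -1.7 0 0 0 0 1; 0.4 -2.7 0 0 0 0 1; 0.55 -3.7 0 0 0 0 1; 0.65 -4.4 0 0 0 0 1; 0.65 -4.4 0 0 0 0 1'
python3 - <<'E'
from h import *
go([*pl2w(-.06,-.14),.104],YAW)
c=camera("side");crop(c,"pics/s10.png",260,230,400,335,5.5)
E
```

```text
time_s: 10.48
eef_pos: [0.4765, -0.1178, 0.1037]
tcp_rot: [-0.091, 0.996, -0.0, 0.0]
wrist_force: [-0.7, -3.3, 4.9]
width: 0.253
at [ 0.4765 -0.1178  0.1037] t 10.475
shift cm [-0.26  0.88 -0.03] rot [-0.0007  0.0003  0.1478]
```

View pics/s10.png

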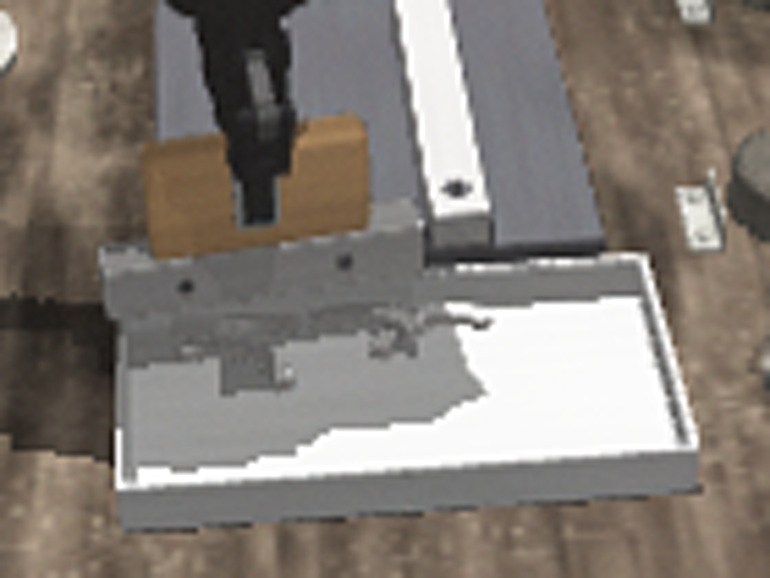

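```bash
python3 -m inch '0 0.2 -1 0 0 0 1; 0 0.5 -3 0 0 0.05 1; -0.5 2 -5 0 0 0.1 1; -0.8 5 -6 0 0 0.148 1; -1.3 9 -6 0 0 0.148 1; -1.9 13 -6 0 0 0.148 1;-1.9 13 -6 0 0 0.148 1'
python3 - <<'E'
from h import *
go([.529,.196,.165],YAW)
c=camera("side");crop(c,"pics/s11.png",260,220,400,335,5.5)
c=camera("top");crop(c,"pics/t11.png",230,190,430,320,4)
E
```

```text
time_s: 11.4
eef_pos: [0.471, 0.0183, 0.1638]
tcp_rot: [-0.021, 1.0, 0.001, -0.0]
wrist_force: [0.3, 0.1, -3.5]
width: 0.252
at [0.471  0.0183 0.1638] t 11.4
shift cm [-6.53 17.51 -0.1 ] rot [ 0.0011 -0.0006  0.0078]
```

View pics/s11.png

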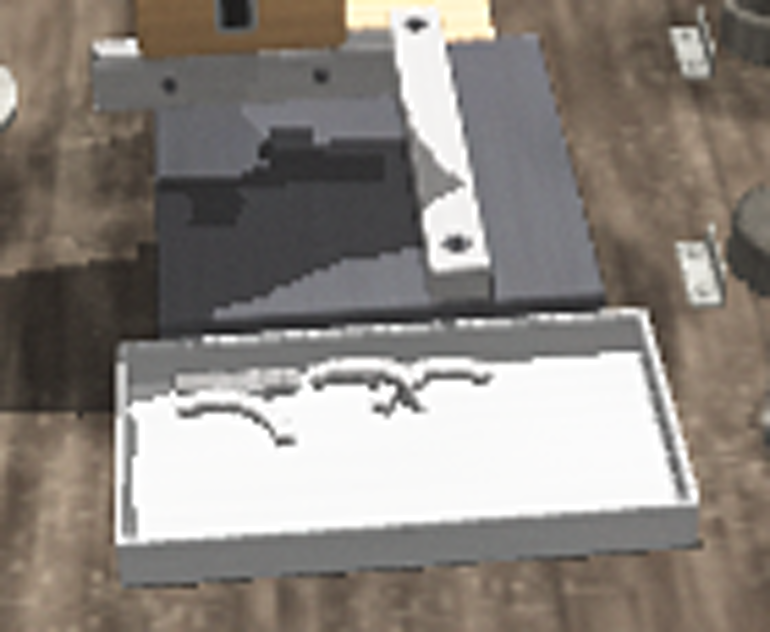

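View pics/t11.png

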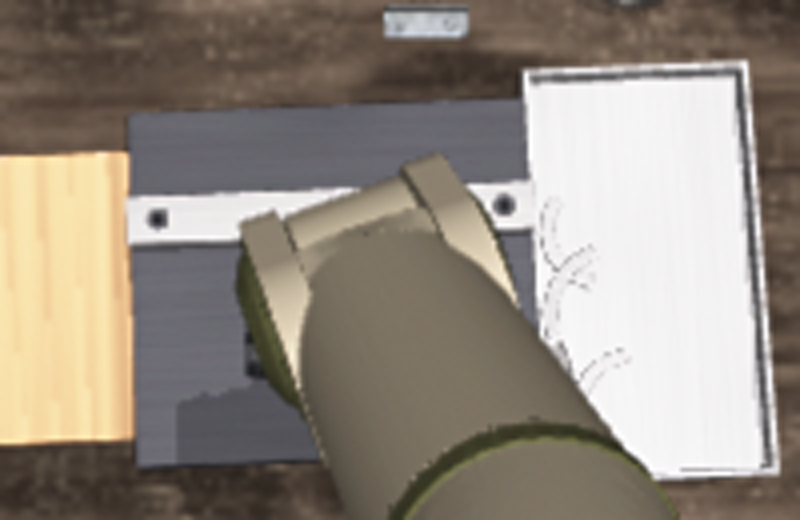

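Run:
```python
from h import *
c=camera("side");w=cloud(c)
YT=pl2w(0,-.205)
for x in (185,210,235,260,285,330,360,390,420,460):
  for y in(365,372,380,388):
    u,v=int(260+x/5.5),int(220+y/5.5);P=w[v,u];q=w2pl(P);print((x,y),np.round([q[0],q[1]+.205,P[2]],3),end=" ")
  print()
```

```text
(185, 365) [-0.098  0.069  0.017] (185, 372) [-0.098  0.07   0.012] (185, 380) [-0.098  0.061  0.012] (185, 388) [-0.098  0.057  0.011] 
(210, 365) [-0.084  0.072  0.013] (210, 372) [-0.084  0.077  0.005] (210, 380) [-0.084  0.056  0.015] (210, 388) [-0.084  0.053  0.014] 
(235, 365) [-0.073  0.073  0.011] (235, 372) [-0.073  0.073  0.007] (235, 380) [-0.073  0.055  0.015] (235, 388) [-0.073  0.05   0.016] 
(260, 365) [-0.059  0.074  0.009] (260, 372) [-0.059  0.061  0.016] (260, 380) [-0.059  0.054  0.014] (260, 388) [-0.06   0.053  0.011] 
(285, 365) [-0.048  0.072  0.01 ] (285, 372) [-0.048  0.061  0.015] (285, 380) [-0.048  0.053  0.014] (285, 388) [-0.048  0.062  0.003] 
(330, 365) [-0.022  0.065  0.013] (330, 372) [-0.023  0.059  0.014] (330, 380) [-0.023  0.064  0.003] (330, 388) [-0.023  0.058  0.005] 
(360, 365) [-0.009  0.061  0.015] (360, 372) [-0.009  0.058  0.014] (360, 380) [-0.009  0.06   0.005] (360, 388) [-0.009  0.062  0.   ] 
(390, 365) [0.005 0.054 0.02 ] (390, 372) [0.004 0.048 0.021] (390, 380) [0.004 0.049 0.013] (390, 388) [0.004 0.047 0.011] 
(420, 365) [0.023 0.065 0.009] (420, 372) [0.022 0.057 0.012] (420, 380) [0.02  0.036 0.022] (420, 388) [0.02  0.035 0.02 ] 
(460, 365) [0.042 0.057 0.014] (460, 372) [0.042 0.058 0.01 ] (460, 380) [0.042 0.059 0.001] (460, 388) [0.041 0.051 0.005]
```

All four chips are in the tray: in the side crop they lie at (235,385), (235,410), (365,375) and (430,380), with measured heights of 22 mm or less. Now the block goes back on the board.

```bash
python3 -m inch '-0.5 2 0 0 0 0.002 1; -2 6 0 0 0 0.002 1; -4 11 0 0 0 -0.004 1; -6 15 0 0 0 -0.006 1; -6.5 17.5 0 0 0 -0.006 1; -6.5 17.5 2 0 0 -0.006 1; -6.5 17.5 4.5 0 0 -0.006 1; -6.5 17.5 6.5 0 0 -0.006 1'
python3 - <<'E'
from h import *
go([.529,.196,.0761],.028)
c=camera("side");crop(c,"pics/s12.png",260,150,390,260,6)
E
```

```text
time_s: 12.55
eef_pos: [0.5305, 0.1902, 0.0976]
tcp_rot: [-0.02, 1.0, -0.001, -0.0]
wrist_force: [0.5, 0.1, -3.4]
width: 0.247
at [0.5305 0.1902 0.0976] t 12.55
shift cm [0.12 0.59 2.15] rot [-0.001  -0.001   0.0112]
```

View pics/s12.png

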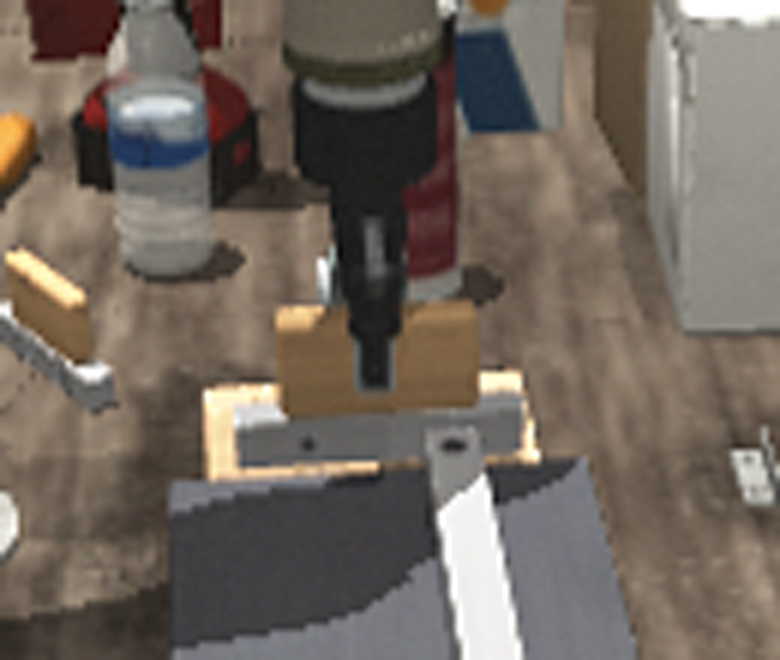

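```bash
python3 -m inch '0.1 0.3 0 0 0 0.01 1; 0.1 0.6 0.6 0 0 0.01 1; 0.1 0.6 1.2 0 0 0.01 1; 0.1 0.6 1.8 0 0 0.01 1; 0.1 0.6 2.1 0 0 0.01 1; 0.1 0.6 2.15 0 0 0.01 1; 0.1 0.6 2.15 0 0 0.01 1'
```

```text
time_s: 13.48
eef_pos: [0.5292, 0.1979, 0.0771]
tcp_rot: [-0.016, 1.0, -0.0, 0.0]
wrist_force: [-0.3, -0.4, -2.7]
width: 0.249
```

```bash
python3 -m inch '0 -0.1 0.1 0 0 0 1; 0 -0.1 0.2 0 0 0 1; 0 -0.1 0.2 0 0 0 1'
```

```text
time_s: 13.85
eef_pos: [0.5293, 0.1969, 0.0761]
tcp_rot: [-0.016, 1.0, 0.0, 0.0]
wrist_force: [-2.9, -0.2, 9.7]
width: 0.253
```

```bash
python3 -m inch '0 0 -0.1 0 0 0 1; 0 0 -0.1 0 0 0 0.6; 0 0 -0.1 0 0 0 0.4; 0 0 -0.1 0 0 0 0.4; 0 0 -0.1 0 0 0 0.4;0 0 -1 0 0 0 0.4; 0 0 -3 0 0 0 0.4; 0 0 -5 0 0 0 0.4'; python3 -m inch '0 1 -3 0 0 0 0.4; 0 3 -6 0 0 0 0.4; 0 5 -8 0 0 0 0.4; 0 8.2 -8 0 0 0 0.4; 0 8.2 -8 0 0 0 0.4; 0 8.2 -8 0 0 0 0.4'
python3 - <<'E'
from h import *
go([.529,.28,.1],0)
c=camera("side");crop(c,"pics/s13.png",260,130,390,250,6)
E
```

```text
time_s: 14.85
eef_pos: [0.5292, 0.1969, 0.1261]
tcp_rot: [-0.016, 1.0, -0.0, -0.0]
wrist_force: [0.3, -0.5, -0.9]
width: 0.597
time_s: 15.6
eef_pos: [0.5265, 0.2781, 0.2052]
tcp_rot: [-0.016, 1.0, -0.0, -0.0]
wrist_force: [0.8, -0.4, -0.1]
width: 0.602
at [0.5265 0.2781 0.2052] t 15.6
shift cm [-0.26  0.18 10.52] rot [-0.0007 -0.0002  0.0312]
```

View pics/s13.png

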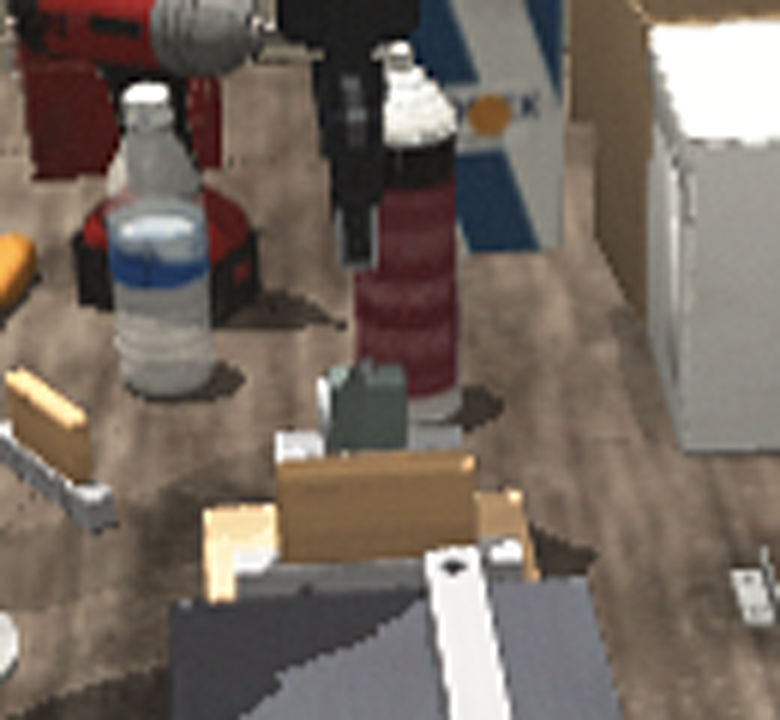

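Run:
```python
from h import *
w=np.load("w.npy")
c=camera("top")
print("rod",pix2w(c,(140+184.5/2.6-.5,190+178.5/2.6-.5),.121))
s=camera("side")
print("rod side",pix2w(s,(260+368.5/6-.5,130+361.5/6-.5),.121))
for (l,h) in((.1,.14),(.062,.075)):
    m=(w[...,2]>l)&(w[...,2]<h)&(w[...,0]>.45)&(w[...,0]<.6)&(w[...,1]>.25)&(w[...,1]<.31)
    P=w[m]
    for x in np.arange(.46,.6,.012):
        q=P[abs(P[:,0]-x)<.006]
        if len(q)>3: print(l,round(x,3),len(q),np.round(np.percentile(q[:,1],[3,97]),4),np.round(q[:,2].mean(),3))
    print(np.round(np.percentile(P,[0,1,99,100],axis=0),4))
```

```text
rod [0.52697615 0.27964568 0.121     ]
rod side [0.53328752 0.27857584 0.121     ]
0.1 0.496 7 [0.2704 0.2931] 0.102
0.1 0.508 59 [0.2679 0.2916] 0.108
0.1 0.52 56 [0.2673 0.2925] 0.111
0.1 0.532 56 [0.2672 0.2935] 0.111
0.1 0.544 54 [0.267  0.2911] 0.11
[[0.5    0.2666 0.1002]
 [0.5005 0.2668 0.1007]
 [0.5485 0.2938 0.1191]
 [0.5488 0.294  0.1298]]
0.062 0.472 22 [0.2645 0.2941] 0.066
0.062 0.484 68 [0.2632 0.2949] 0.067
0.062 0.496 60 [0.2638 0.2958] 0.068
0.062 0.508 12 [0.263  0.2685] 0.068
0.062 0.52 12 [0.2631 0.2678] 0.068
0.062 0.532 12 [0.2637 0.2678] 0.069
0.062 0.544 10 [0.2638 0.2678] 0.068
0.062 0.556 34 [0.2644 0.2931] 0.066
0.062 0.568 67 [0.2639 0.2952] 0.067
0.062 0.58 42 [0.2629 0.2954] 0.067
[[0.4744 0.2607 0.0622]
 [0.4747 0.2629 0.0624]
 [0.5809 0.2958 0.0743]
 [0.5815 0.2962 0.0749]]
```

```bash
python3 -m inch '-0.1 0.15 2 0 0 0.028 0.4; -0.1 0.15 4.5 0 0 0.028 0.4; -0.1 0.15 7 0 0 0.028 0.4; -0.1 0.15 9.5 0 0 0.028 0.4; -0.1 0.15 11.1 0 0 0.028 0.4; -0.1 0.15 11.1 0 0 0.028 0.4;-0.1 0.15 11.1 0 0 0.028 0.4'
python3 - <<'E'
from h import *
go([.5275,.28,.094],0)
c=camera("side");crop(c,"pics/s14.png",260,130,390,250,6)
E
```

```text
time_s: 16.62
eef_pos: [0.528, 0.2805, 0.0948]
tcp_rot: [-0.001, 1.0, 0.0, 0.0]
wrist_force: [-0.4, -0.2, 0.6]
width: 0.598
at [0.528  0.2805 0.0948] t 16.625
shift cm [ 0.05 -0.05  0.08] rot [0.0004 0.0008 0.003 ]
```

View pics/s14.png

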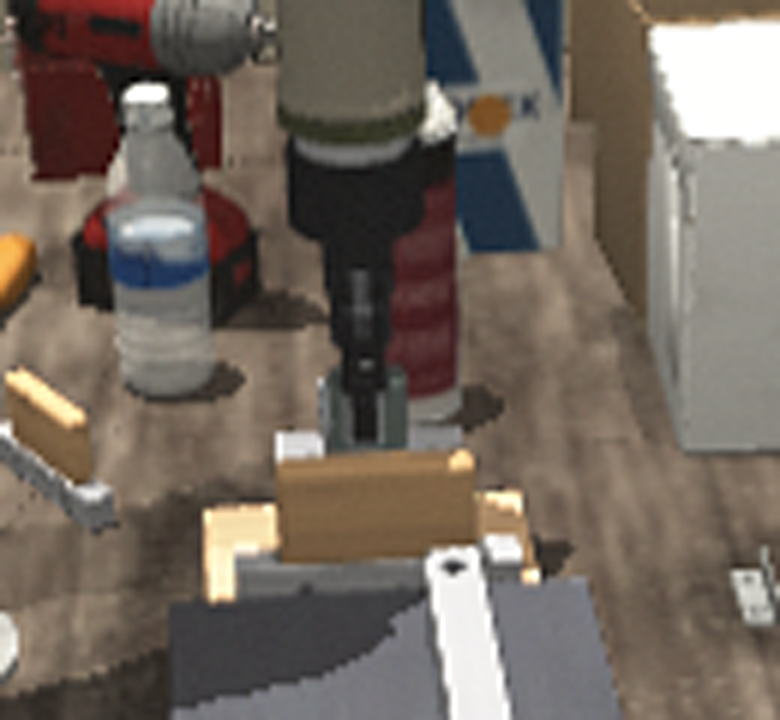

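```bash
python3 -m inch '0 -0.05 0 0 0 0 0.6; 0 -0.05 0 0 0 0 0.8; 0 -0.05 0 0 0 0 1; 0 -0.05 0 0 0 0 1; 0 -0.05 0 0 0 0 1' 60; python3 -m inch '0 0 -0.5 0 0 0 1; 0 0 -2 0 0 0 1; 0 0 -4 0 0 0 1; 0 0 -6.5 0 0 0 1;0 0 -9 0 0 0 1;0 0 -11.5 0 0 0 1;0 0 -12 0 0 0 1;0 0 -12 0 0 0 1'
python3 - <<'E'
from h import *
go([*pl2w(.04,0),.215],YAW)
c=camera("side");crop(c,"pics/s15.png",260,80,400,220,4)
E
```

```text
time_s: 17.3
eef_pos: [0.528, 0.28, 0.095]
tcp_rot: [-0.002, 1.0, 0.0, 0.001]
wrist_force: [-1.2, -1.2, 6.6]
width: 0.295
time_s: 18.3
eef_pos: [0.5274, 0.2797, 0.2142]
tcp_rot: [-0.002, 1.0, 0.0, 0.0]
wrist_force: [-0.1, 0.3, -4.0]
width: 0.297
at [0.5274 0.2797 0.2142] t 18.3
shift cm [ -4.46 -24.53  -0.08] rot [ 0.      0.0002 -0.0303]
```

View pics/s15.png

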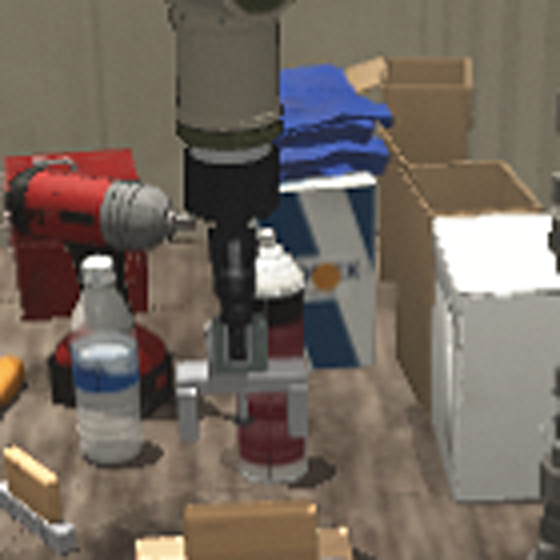

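```bash
python3 -m inch '-0.3 -1.5 0 0 0 -0.004 1; -1 -5 0 0 0 -0.01 1; -1.7 -9 0 0 0 -0.015 1; -2.4 -13.5 0 0 0 -0.02 1; -3.3 -18 0 0 0 -0.025 1; -4.1 -22 0 0 0 -0.03 1; -4.46 -24.5 1 0 0 -0.03 1; -4.46 -24.5 2.5 0 0 -0.03 1'; python3 -m inch '0 0 1 0 0 0 1; 0 0 2.5 0 0 0 1; 0 0 3.5 0 0 0 1; 0 0 3.5 0 0 0 1';python3 - <<'E'
from h import *
go([*pl2w(.04,0),.123],YAW)
c=camera("side");crop(c,"pics/s16.png",270,150,400,270,6)
E
```

```text
time_s: 19.35
eef_pos: [0.5729, 0.0309, 0.1882]
tcp_rot: [-0.014, 1.0, -0.001, -0.0]
wrist_force: [0.3, 0.8, -3.8]
width: 0.296
time_s: 19.85
eef_pos: [0.5725, 0.0355, 0.1531]
tcp_rot: [-0.017, 1.0, -0.0, -0.001]
wrist_force: [0.7, -0.3, -4.4]
width: 0.295
at [0.5725 0.0355 0.1531] t 19.85
shift cm [-0.03 -0.1   3.01] rot [-0.0001 -0.0018  0.0008]
```

View pics/s16.png

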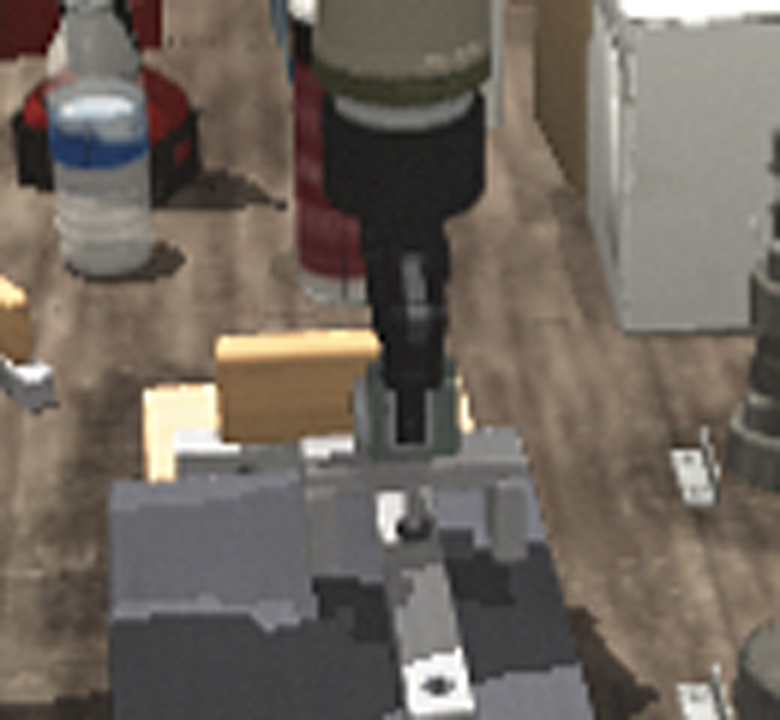

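```bash
python3 - <<'E'
from h import *
s=camera("side");q=pix2w(s,(270+413.5/6-.5,150+527.5/6-.5),.076);print(q,w2pl(q))
E
python3 -m inch '0 -0.1 0.6 0 0 0 1; 0 -0.1 1.2 0 0 0 1; 0 -0.1 1.8 0 0 0 1; 0 -0.1 2.2 0 0 0 1; 0 -0.1 2.5 0 0 0 1; 0 -0.1 2.7 0 0 0 1; 0 -0.1 2.8 0 0 0 1; 0 -0.1 2.8 0 0 0 1'
```

```text
[0.57716858 0.04307698 0.076     ] [0.04467451 0.00838537]
time_s: 20.95
eef_pos: [0.5731, 0.034, 0.1261]
tcp_rot: [-0.017, 1.0, -0.0, 0.0]
wrist_force: [0.4, 0.1, -2.1]
width: 0.297
```

```bash
python3 -m inch '0 0 0.1 0 0 0 1; 0 0 0.2 0 0 0 1; 0 0 0.2 0 0 0 1';python3 -m inch '0 0 0.05 0 0 0 1; 0 0 0.1 0 0 0 1; 0 0 0.1 0 0 0 1'
```

```text
time_s: 21.32
eef_pos: [0.5731, 0.034, 0.1241]
tcp_rot: [-0.017, 1.0, -0.0, 0.0]
wrist_force: [-0.6, -1.1, -3.0]
width: 0.296
time_s: 21.7
eef_pos: [0.573, 0.034, 0.1231]
tcp_rot: [-0.017, 1.0, 0.0, -0.0]
wrist_force: [-0.1, -0.7, -3.0]
width: 0.294
```

```bash
python3 -m inch '0 0 0.05 0 0 0 1; 0 0 0.1 0 0 0 1; 0 0 0.1 0 0 0 1'
python3 - <<'E'
from h import *
c=camera("side");crop(c,"pics/s17.png",300,190,380,260,9)
E
```

```text
time_s: 22.08
eef_pos: [0.573, 0.034, 0.1229]
tcp_rot: [-0.017, 1.0, -0.0, 0.0]
wrist_force: [-2.6, -0.7, 8.9]
width: 0.294
```

View pics/s17.png

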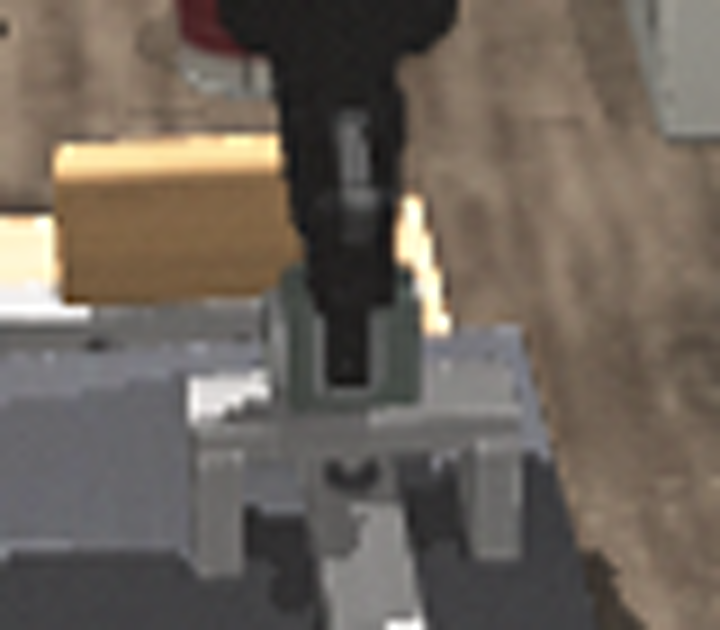

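The legs are down either side of the bar, and the foot at (350,475) sits mid-bar (310 to 400). Contact force is about 12 N. Releasing.

```bash
python3 -m inch '0 0 -0.05 0 0 0 1; 0 0 -0.05 0 0 0 0.6; 0 0 -0.05 0 0 0 0.4; 0 0 -0.05 0 0 0 0.3; 0 0 -0.05 0 0 0 0.3;0 0 -1 0 0 0 0.3; 0 0 -3 0 0 0 0.3; 0 0 -5 0 0 0 0.3'; python3 -m inch '0 0 -2.5 0 0 0 0.3; 0 0 -5 0 0 0 0.3; 2 2 -8 0 0 0 0.3; 6 6 -10 0 0 0 0.3; 11 11 -11 0 0 0 0.3; 14 14 -12 0 0 0 0.3; 14 14 -12 0 0 0 0.3;14 14 -12 0 0 0 0.3'
python3 - <<'E'
from h import *
c=camera("side");crop(c,"pics/s18.png",260,170,400,310,5)
c=camera("top");crop(c,"pics/t18.png",190,190,430,320,3.3);np.save("w2.npy",cloud(c))
E
```

```text
time_s: 23.12
eef_pos: [0.573, 0.034, 0.1731]
tcp_rot: [-0.017, 1.0, -0.0, -0.0]
wrist_force: [-0.8, -0.0, 1.1]
width: 0.698
time_s: 24.12
eef_pos: [0.4288, 0.1691, 0.2927]
tcp_rot: [-0.017, 1.0, 0.0, 0.001]
wrist_force: [0.9, -0.4, -0.7]
width: 0.694
```

View pics/s18.png

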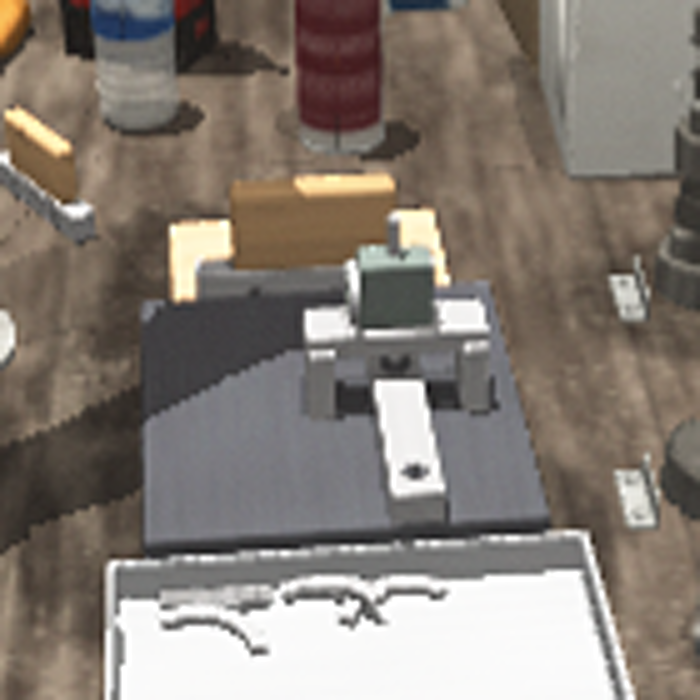

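View pics/t18.png

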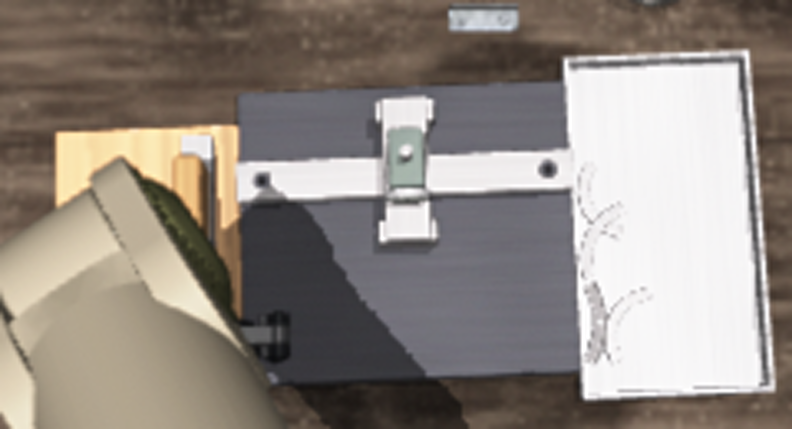

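Run:
```python
from h import *
w=np.load("w2.npy");m=(w[...,2]>.130)&(w[...,2]<.15)&(abs(w[...,0]-.573)<.04)&(abs(w[...,1]-.034)<.03);P=w[m]
print("housing z",np.median(P[:,2]),"ctr",P.mean(0),w2pl(P.mean(0)), "std by x slope",np.polyfit(P[:,0],P[:,2],1)[0])
s=camera("side")
f=lambda p,z:pix2w(s,(260+(p[0]+.5)/5-.5,170+(p[1]+.5)/5-.5),z)
q=f((394,366),.062);print("foot",w2pl(q))
ro=f((394,214),.165);print("rod top if z=.165",w2pl(ro));
ws=cloud(s)[170:310,260:400]
b=ws[(ws[...,2]>.097)&(ws[...,2]<.107)&(ws[...,1]>.17)&(ws[...,1]<.23)];print("block grip top ctr",w2pl(b.mean(0)),np.median(b[:,2]),b.min(0),b.max(0))
print(get_state()["wrist_force"],get_state()["joint_velocities"].max(),get_state()["time_s"])
```

```text
housing z 0.1384789858885096 ctr [0.56994116 0.03401534 0.13810393] [ 0.03714763 -0.00042911] std by x slope 0.07092118224765567
foot [0.0436915 0.0002007]
rod top if z=.165 [0.04493397 0.00352621]
block grip top ctr [0.01632325 0.15874941] 0.10153819783320389 [0.48113179 0.17640541 0.09705499] [0.78323505 0.2054511  0.10615726]
[0.75473057 1.13687675 0.56248733] 0.0050683726387929316 24.275
```

```bash
python3 -m inch '0 0 0 0 0 0 0.3; 0 0 0 0 0 0 0.3; 0 0 0 0 0 0 0.3'; python3 -c "
from workcell import *
print(sign_off())"
```

```text
time_s: 24.65
eef_pos: [0.4285, 0.1691, 0.292]
tcp_rot: [-0.016, 1.0, -0.0, -0.0]
wrist_force: [-0.6, -1.3, -0.8]
width: 0.702
the job is handed in; nothing more can be done
None
```

I swept all four chips into the tray, stood the scraper block back upright on the board, and set the gauge astride the guide bar with its foot on the bar. I then handed the job in at about 24.7 s; the sign-off reports no verdict.

**Chips:** The last pictures show all four in the tray. After the sweep their measured points were no more than 22 mm up. One leans close to the wall next to the plate, with its measured points still inside the limits. During the sweep one chip drifted to the plate's front edge, so I turned the block about 9 degrees to keep it on.

**Block:** It stands upright and released, about 45 mm off the board's centre in y, against a limit of 70 mm.

**Gauge:**
- **Placing:** It touched down at about 12 N and is now released. The housing top reads 138.5 mm against 140 mm expected, which matches the depth camera's low bias of about 1.5 mm.
- **Foot position:** It is at plate x of about 40 mm by the arm's pose, or 44 mm by the side camera. The two disagree by about 4 mm, and both are well inside the 14 mm allowed.
- **Reading:** I could not read the joint value directly. I inferred it from the gauge's height and the raised rod.

The gripper is clear of everything. The spray can looks unmoved in the last pictures. I steered clear of the piston and ring sleeve but did not measure any of the three again.

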